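Seat a connector coupler on the spring test nest and hold it for the reading

TASK

Three aluminium connector couplers with the same grip heads stand in the black tray; find the one whose shank fits the bore of the spring test nest, slide it shank first into the bore and press it down against the sprung plunger until its shoulder sits fully home on the nest's top face. Keep it held down there for the reading: the program finishes while still gripping the coupler and pressing it firmly against the stop. Do not knock over the small amber bottle.

Things in the scene. Friction and masses are not known exactly. Their poses are not given: they have to be found in the camera images.
- coupler_24: turned aluminium connector coupler, the one that fits the nest. Round grip head 38 mm in diameter and 36 mm tall on top of a plain round shank 24 mm in diameter and 30 mm long (66 mm tall in all, 100 to 200 g); starts standing upright on its shank on the tray floor. Origin: centre of the shank's foot, z up along its axis. Told apart from the other two only by its slimmer shank.
- coupler_28: turned aluminium connector coupler, oversize. Round grip head 38 mm in diameter and 36 mm tall on top of a plain round shank 28 mm in diameter and 30 mm long (66 mm tall in all, 100 to 200 g); starts standing upright on its shank on the tray floor. Origin: centre of the shank's foot, z up along its axis. Does not enter the nest's bore.
- coupler_32: turned aluminium connector coupler, oversize. Round grip head 38 mm in diameter and 36 mm tall on top of a plain round shank 32 mm in diameter and 30 mm long (66 mm tall in all, 100 to 200 g); starts standing upright on its shank on the tray floor. Origin: centre of the shank's foot, z up along its axis. Does not enter the nest's bore.
- coupler_24_shoulder (a point): point on the axis of coupler_24 at its shoulder (underside of the head), 30 mm above its foot
- tray: black low tray 150 x 260 mm (x, y), 14 mm high, floor and walls 4 mm thick, fixed. Origin: centre of its underside, on the table. The three couplers stand in a row along its y axis, 20 mm to the -x side of its middle line and about 80 mm apart, in any order; a flat ring nut (8 mm thick) lies beside them. The tray's yaw varies by up to 0.4 rad, and tray and nest may change sides (left or right of the robot)
- nest: spring test nest, fixed to the table: dark base plate 150 x 120 x 8 mm, on its middle an aluminium block 90 x 80 mm (x, y) whose flat top face is 64 mm above the table and carries nothing, and at its +x side a grey reading pod 44 mm high. Origin: centre of the underside of the base plate, on the table, straight below the bore. A bore 26 mm in diameter with a 1.5 mm chamfer goes straight down into the block
- mouth (a point): centre of the bore's mouth, on the block's top face, 64 mm above the table; z up along the bore
- plunger_top (a point): centre of the brass plunger's flat top inside the bore; at rest 16 mm below the mouth
- plunger (a joint): travel of the sprung plunger in m, 0 at rest, growing as it is pressed down. The spring pushes up with 4.2 N at rest plus 0.6 N per mm: 12.6 N at 14 mm, where a coupler's shoulder meets the nest's top face (the hard stop). A coupler let go is pushed back up
- bottle: small closed amber bottle, 36 mm in diameter and 85 mm tall, standing near the middle of the far part of the work area; origin at the centre of its underside

How it is judged:
On the way, in this order (a step that is already met when the one before it is completed fails the run):
1. the fitting coupler is lifted clear of the tray (height (world z) of coupler_24 above 0.03 m), for 0.1 s.
2. its shank is in the bore and has begun to press the plunger (horizontal distance between coupler_24_shoulder and mouth below 0.003 m and angle between the z axis of coupler_24 and the z axis of nest, either way round below 0.08 rad and value of joint plunger above 0.002 m and z of coupler_24_shoulder in the frame of mouth below 0.0145 m), for 0.05 s.
At the end, for the whole second after the job is handed in: The 24 mm coupler stands in the bore (within 3 mm and 0.08 rad of its axis), shoulder within 1.5 mm of the top face and pressing on the nest with over 1.5 N, plunger pressed over 12.2 mm, coupler still (under 10 mm/s), fingers on it with over 3 N, all through the last second (horizontal distance between coupler_24_shoulder and mouth below 0.003 m and angle between the z axis of coupler_24 and the z axis of nest, either way round below 0.08 rad and z of coupler_24_shoulder in the frame of mouth between -0.003 and 0.0015 m and value of joint plunger above 0.0122 m and contact force between coupler_24 and nest above 1.5 N and contact force between coupler_24 and the fingers above 3 N and linear speed of coupler_24 below 0.01 m/s); the arm keeps its last pose, push and grip.
It fails at once if the amber bottle is knocked over (angle between bottle's own z axis and vertical above 0.6 rad).
It also fails if it takes over 42 s, if anything falls off the work surface, if the arm or the gripper's body presses on something with over 40 N, if the wrist force passes 120 N, or if a joint passes its speed limit or range.

ROBOT

A 6-joint arm with a two-finger parallel gripper is mounted at the origin on the work surface. World frame = base frame: x ahead of the robot, y to its left, z up, the work surface at z = 0. Lengths are in m, angles in rad, forces in N, time in s.
With the tool pointing down it reaches from about 0.25 to 0.8 m from the base axis. Payload 8.5 kg.
Tool frame: the origin (TCP) lies at the very end of the fingers, on their centre line; the grasp point (between the pads) lies 19 mm behind it; z points along the fingers, y is the line along which they close (so a half turn about z gives the same grasp; the last joint's range is limited). The gripper opens to 85 mm and grips with 20 to 120 N. Pads are 22 mm wide; open, the fingers measure 114 mm over their backs; the gripper's body (76 mm by 85 mm) begins 54 mm behind the grasp point. The pads swing forward as they close: fully open they stand 13 mm farther back than shut.
Start: joints at [1.111, 0.238, -0.013, 1.319, 0, 1.571], TCP at [0.233, 0.47, 0.231] pointing down, gripper open.
Joint ranges: [-2.66, 2.66], [-1.03, 1.9], [-1.14, 1.46], [-1.82, 2.27], [-1.45, 1.34], [-3.14, 3.14]. Speed limits (rad/s): [2.22, 2.22, 2.79, 3.14, 3.14, 3.14].

INTERFACE

Orientations are given as a unit quaternion [w, x, y, z].
In Python, from workcell import * gives the robot as it stands. Calls block until the motion is done:
- reach(position, orientation): joint-space move of the TCP to a pose.
- movel(position, rot=None, max_speed=0.15, threshold=None): straight line of the TCP; rot=None keeps the orientation; max_speed is the mean speed in m/s. With threshold (N) it stops when the force on the tool has changed by that much, and returns True; else False.
- goto_joints(angles): joint-space move.
- open_jaws() and clamp(): open the fingers fully, or close them until they stop; the grip force is fixed at half the most.
- sleep(seconds).
- ik(position, orientation): joint angles nearest the present ones, or None.
- sense(): the state.
- read_camera(name): name is "scene" or "top" or "wrist"; returns the picture (480x640x3 uint8, blue, green, red); there is no depth.
- get_calibration(name): a dict with "mtx" (3x3 intrinsics, pixels), "k1" (the pictures are not rectified: a ray, as slopes to the right and down, at radius r is drawn at 1 + k1 r^2 times it, then the intrinsics apply), "rvec" (rotation vector, rad) and "tvec" (3), from world to camera coordinates, as OpenCV has them; the wrist camera has in their place "tool_from_camera" (4x4, takes a point from camera to tool coordinates, whose origin is the TCP and whose axes are the flange's). Camera axes: x right, y down, z forward; pixel columns grow to the right and rows downward; lengths in m; the calibration is good to about 2 mm. A picture is of the moment at which its call begins: read the wrist's pose just before it. get_calibration takes no time and is no camera call.
A pose or a line that the arm cannot do raises IKError and nothing moves.
- finish_job(): hands the job in; it is judged then, once.
The state is a dict: "t": time; "joint_pos": joint angles; "joint_velocities": joint speeds; "tau": joint torques, N m; "tcp_pos": TCP position; "tool_rot": TCP orientation; "contact_force": force on the tool from outside, world axes, zero at the start; "wrist_torque": the same for the moment, N m; "opening": opening from 0.0 (shut) to 1.0 (fully open); "grasp_force": force on a finger pad.
Only numpy, scipy, OpenCV 4.12 (cv2) and the standard library are available. Lean on these libraries where they do the work, as an engineer would, in place of code of your own. Each camera call takes 0.05 s, during which the arm holds its last target. There are 200 camera calls.

## Working session

There is one attempt and no reset: what is moved stays moved. The work goes in short steps, each a Python script; the robot and the scene stay as the last script left them, time stands still between calls to the robot, and variables do not carry over. Pictures are saved under pics/ and viewed, at most 10 in all, crops included, and the job is handed in when it is done.

```bash
mkdir -p pics; cat > h.py <<'E'
import numpy as np, cv2
from scipy.spatial.transform import Rotation as R
from workcell import *
def cam(name, s=None):
    c=get_calibration(name); K=np.array(c["mtx"],float)
    if name=="wrist":
        s=s or sense(); q=s["tool_rot"]; T=np.eye(4); T[:3,:3]=R.from_quat([q[1],q[2],q[3],q[0]]).as_matrix(); T[:3,3]=s["tcp_pos"]
        M=T@np.array(c["tool_from_camera"]); return K,c["k1"],M[:3,:3],M[:3,3]
    Rw=cv2.Rodrigues(np.array(c["rvec"],float))[0]; return K,c["k1"],Rw.T,-Rw.T@np.array(c["tvec"],float).ravel()
def ray(cm,uv):
    K,k1,Rc,C=cm; d=np.array([(uv[0]-K[0,2])/K[0,0],(uv[1]-K[1,2])/K[1,1]]); x=d.copy()
    for _ in range(20): x=d/(1+k1*(x@x))
    v=Rc@np.array([x[0],x[1],1]); return C,v/np.linalg.norm(v)
def onz(cm,uv,z):
    C,v=ray(cm,uv); return C+v*(z-C[2])/v[2]
def proj(cm,P):
    K,k1,Rc,C=cm; p=Rc.T@(np.array(P)-C); x=p[:2]/p[2]; x=x*(1+k1*(x@x)); return K[:2,:2]@x+K[:2,2]
E
python3 - <<'E'
from h import *
for n in("top","scene"):
    cv2.imwrite(f"pics/{n}0.png",read_camera(n)); c=cam(n); print(n,c[3].round(3),c[2][:,2].round(2),c[0].round(0).tolist(),c[1])
print(sense()); print(get_calibration("wrist"))
E
```

```text
top [ 0.488 -0.005  1.127] [ 0.11 -0.01 -0.99] [[607.0, 0.0, 317.0], [0.0, 607.0, 234.0], [0.0, 0.0, 1.0]] -0.04532940157437339
scene [1.182 0.339 0.792] [-0.59 -0.35 -0.72] [[493.0, 0.0, 324.0], [0.0, 493.0, 232.0], [0.0, 0.0, 1.0]] -0.06194385605518204
{'t': 0.1, 'joint_pos': array([ 1.11096039e+00,  2.38730529e-01, -1.41796553e-02,  1.31921244e+00,
       -7.54753117e-06,  1.57078091e+00]), 'joint_velocities': array([ 0.00041511, -0.00016277,  0.00227696, -0.00146829,  0.00023795,
        0.00036381]), 'tau': array([ 4.29957799e-05, -5.39721072e+01,  3.46998882e+01,  1.34743904e-02,
        1.09040278e-05, -2.04533171e-05]), 'tcp_pos': array([0.23282704, 0.47012027, 0.23073303]), 'tool_rot': array([-1.47460942e-04,  2.27890096e-01,  9.73686636e-01, -6.46558541e-04]), 'contact_force': array([0.56524968, 0.23512994, 0.20437097]), 'wrist_torque': array([ 0.0128983 ,  0.01378877, -0.00010575]), 'grasp_force': 0.0, 'opening': 1.0001978921646726}
{'mtx': array([[352.02831918,   0.        , 318.97345824],
       [  0.        , 352.02831918, 241.81497831],
       [  0.        ,   0.        ,   1.        ]]), 'k1': -0.027650379600330437, 'tool_from_camera': array([[-1.15092904e-04, -9.62908310e-01, -2.69828786e-01,
         6.95870100e-02],
       [ 9.99999758e-01,  7.44570693e-05, -6.92247144e-04,
         9.85279175e-04],
       [ 6.86661188e-04, -2.69828800e-01,  9.62908068e-01,
        -1.42559557e-01],
       [ 0.00000000e+00,  0.00000000e+00,  0.00000000e+00,
         1.00000000e+00]])}
```

View pics/top0.png

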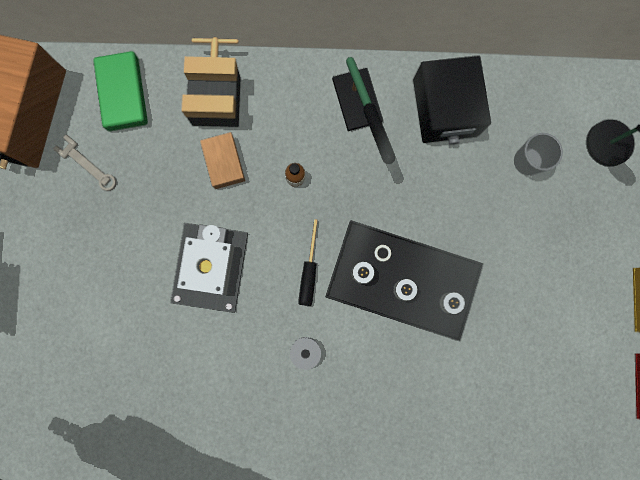

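View pics/scene0.png

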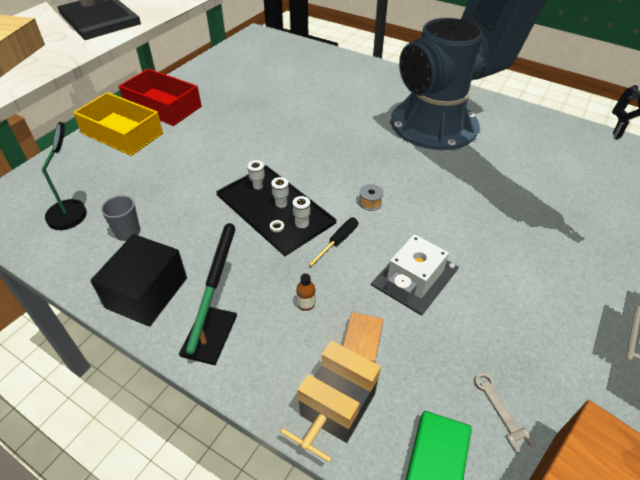

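The top view shows the tray right of centre with coupler heads at (363,272), (406,289) and (454,303), the ring nut at (383,253), the nest bore at (205,266) and the bottle at (295,174). The scene view shows the shanks near (258,184), (281,201) and (302,221). Next I'll locate them and zoom in on the shanks.

```bash
python3 - <<'E'
from h import *
top=cv2.imread("pics/top0.png"); sc=cv2.imread("pics/scene0.png"); ct=cam("top"); cs=cam("scene")
m=cv2.inRange(top,(140,140,140),(255,255,255))
# heads: local, inside tray
for b in [(363,272),(406,289),(454,303)]:
    w=np.zeros_like(m); cv2.circle(w,b,16,255,-1); mm=cv2.bitwise_and(m,w)
    p=cv2.findNonZero(mm); (c,r)=cv2.minEnclosingCircle(p)
    P=onz(ct,c,.070); E=onz(ct,(c[0]+r,c[1]),.070); print("head",np.round(c,1),P.round(4),"dia",2*np.linalg.norm(E-P).round(4),"scene head/foot px",proj(cs,P).round(0),proj(cs,[P[0],P[1],.004]).round(0))
w=np.zeros_like(m); w[225:305,170:250]=255
mb=cv2.morphologyEx(cv2.bitwise_and(cv2.inRange(top,(170,170,170),(255,255,255)),w),cv2.MORPH_OPEN,np.ones((5,5)))
k=max(cv2.findContours(mb,0,1)[0],key=cv2.contourArea); rr=cv2.minAreaRect(k); 
bx=np.array([onz(ct,q,.064) for q in cv2.boxPoints(rr)]); print("block",rr,bx.round(3).tolist(),bx.mean(0),np.linalg.norm(np.diff(bx,axis=0),axis=1))
hsv=cv2.cvtColor(top,cv2.COLOR_BGR2HSV); br=cv2.inRange(hsv,(15,90,100),(35,255,255)); br[:,:170]=0;br[:,250:]=0;br[:225]=0;br[305:]=0
M=cv2.moments(br); u=(M['m10']/M['m00'],M['m01']/M['m00']); print("brass",u,onz(ct,u,.048))
print("bottle",onz(ct,(294,170),.08))
dk=cv2.inRange(top,(0,0,0),(60,60,60)); dk[:,:322]=0;dk[:,490:]=0;dk[:215]=0;dk[345:]=0
k=max(cv2.findContours(dk,0,1)[0],key=cv2.contourArea); rr=cv2.minAreaRect(k); print("tray",rr,[onz(ct,q,.014).round(3).tolist() for q in cv2.boxPoints(rr)])
cv2.imwrite("pics/c.png",cv2.resize(sc[150:255,210:345],None,fx=5.5,fy=5.5,interpolation=cv2.INTER_CUBIC))
E
```

```text
head [363.1 272. ] [ 0.537  -0.1008  0.07  ] dia 0.037 scene head/foot px [301. 201.] [301. 222.]
head [406.1 289.3] [ 0.5086 -0.1763  0.07  ] dia 0.0372 scene head/foot px [279. 182.] [281. 203.]
head [453.8 302.5] [ 0.4875 -0.2601  0.07  ] dia 0.0376 scene head/foot px [255. 164.] [257. 186.]
block ((204.7972869873047, 257.7162170410156), (45.209716796875, 67.23918151855469), 9.462322235107422) [[0.503, 0.223, 0.064], [0.62, 0.209, 0.064], [0.609, 0.13, 0.064], [0.492, 0.145, 0.064]] [0.55568355 0.17696751 0.064     ] [0.11793772 0.08002973 0.11775978]
brass (205.0082644628099, 265.93388429752065) [0.5417596  0.17866914 0.048     ]
bottle [0.71253474 0.02448704 0.08      ]
tray ((388.1424255371094, 274.9155578613281), (107.54729461669922, 80.87854766845703), 18.1527042388916) [[0.493, -0.036, 0.014], [0.636, -0.079, 0.014], [0.578, -0.27, 0.014], [0.436, -0.224, 0.014]]
```

View pics/c.png

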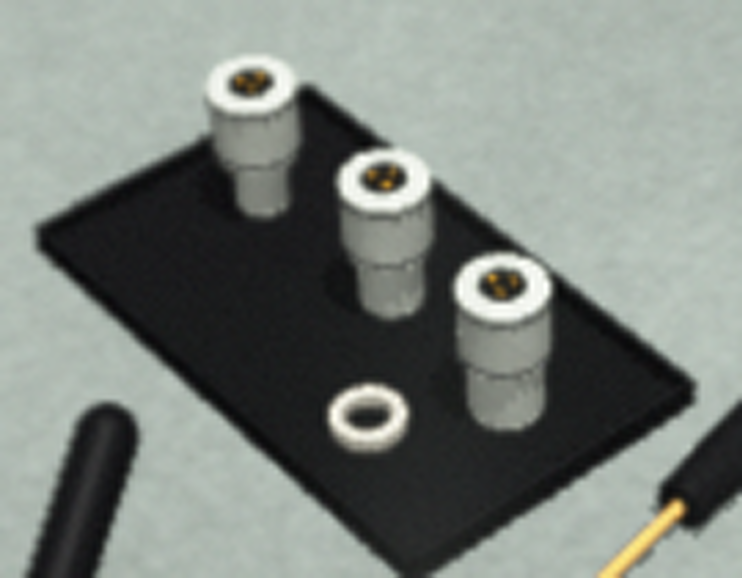

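By shank/head width ratio the couplers are left ≈0.59 (24 mm), middle ≈0.70 (28 mm) and right ≈0.81 (32 mm). The fitting one is at (0.4875,-0.260). The head spacings come out near 80–86 mm and the head diameters near 37 mm, so the measurements hold up. I'll hover over it and look from near.

```bash
cat >> h.py <<'E'
d=np.array([.1593,.0495]);d=np.array([.1593,-.0495,0][:2])
Y=np.array([.955,.297,0]);Y/=np.linalg.norm(Y);Z=np.array([0,0,-1.]);X=np.cross(Y,Z);RT=np.c_[X,Y,Z]
_q=R.from_matrix(RT).as_quat(); Q=[_q[3],_q[0],_q[1],_q[2]]
E
sed -i '/^d=/d' h.py
python3 - <<'E'
from h import *
reach([.4875-.0*X[0],-.26,.16],Q); s=sense(); im=read_camera("wrist"); cm=cam("wrist",s)
print(s["t"],s["tcp_pos"],s["joint_pos"].round(2),proj(cm,[.4875,-.26,.07])); cv2.imwrite("pics/w1.png",im)
E
```

```text
2.8417 [ 0.48786726 -0.25933288  0.16008944] [-0.49  0.32 -0.09  1.17  0.    0.78] [318.64173723 248.96121773]
```

View pics/w1.png

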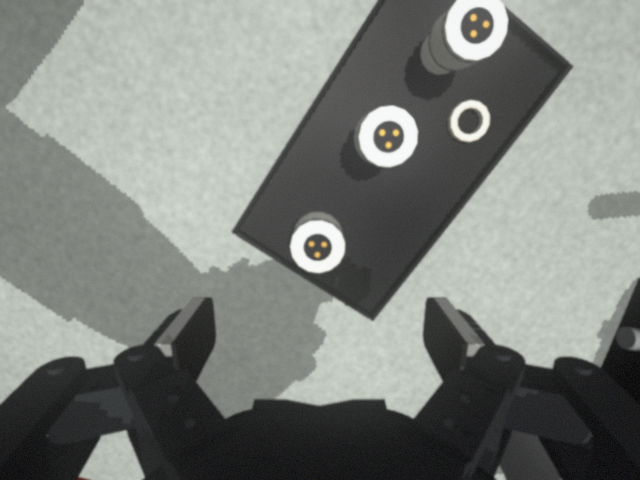

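The wrist view shows the target head at (317,246), against a prediction of (318.6,249), so the estimates agree within about 2 mm. The row runs up and to the right, which means my closing yaw had the wrong sign. I'll fix that, refine the position and grasp.

```bash
sed -i 's/\.955,\.297,0/.955,-.297,0/' h.py; cat >> h.py <<'E'
def ring(im,near,rad):
    m=cv2.inRange(im,(200,200,200),(255,255,255)); w=np.zeros_like(m); cv2.circle(w,tuple(int(round(v)) for v in near),int(rad),255,-1)
    n,l,st,_=cv2.connectedComponentsWithStats(m&w); i=1+np.argmax(st[1:,4]); p=cv2.findNonZero((l==i).astype(np.uint8))
    return cv2.fitEllipse(cv2.convexHull(p))
E
python3 - <<'E'
from h import *
im=cv2.imread("pics/w1.png"); s=sense(); cm=cam("wrist",s); e=ring(im,(317,246),36); P=onz(cm,e[0],.07); print("ring",e,P)
reach([P[0],P[1],.12],Q); s=sense(); im=read_camera("wrist"); cm=cam("wrist",s); g=proj(cm,[P[0],P[1],.07]); e=ring(im,g,55); P2=onz(cm,e[0],.07)
print(g,e,P2,s["tcp_pos"]); cv2.imwrite("pics/w2.png",im)
assert np.linalg.norm(P2-P)<.005
movel([P2[0],P2[1],.039],max_speed=.08); print(sense()["contact_force"]); clamp(); s=sense(); print("closed",s["opening"],s["grasp_force"],s["tcp_pos"])
movel([P2[0],P2[1],.17],max_speed=.1); s=sense(); im=read_camera("wrist"); print(s["t"],s["tcp_pos"],s["opening"],s["grasp_force"],s["contact_force"]); np.save("s.npy",s); cv2.imwrite("pics/w3.png",im)
E
```

```text
ring ((317.2218933105469, 245.9396514892578), (51.36197280883789, 53.41908264160156), 89.38797760009766) [ 0.48591995 -0.25820896  0.07      ]
[320.49500209 267.74977543] ((321.2398986816406, 266.4495544433594), (57.35658264160156, 63.73079299926758), 93.2703857421875) [ 0.48656743 -0.25757043  0.07      ] [ 0.48620782 -0.2579804   0.12023487]
[0.47307403 0.67009755 0.6166003 ]
closed 0.4252923789334154 59.52685475349426 [ 0.48679876 -0.25767567  0.03942748]
6.7083 [ 0.48625223 -0.25739363  0.16936045] 0.4294627674071088 59.98900651931763 [-0.50804896  0.54994829 -1.87647959]
```

View pics/w3.png

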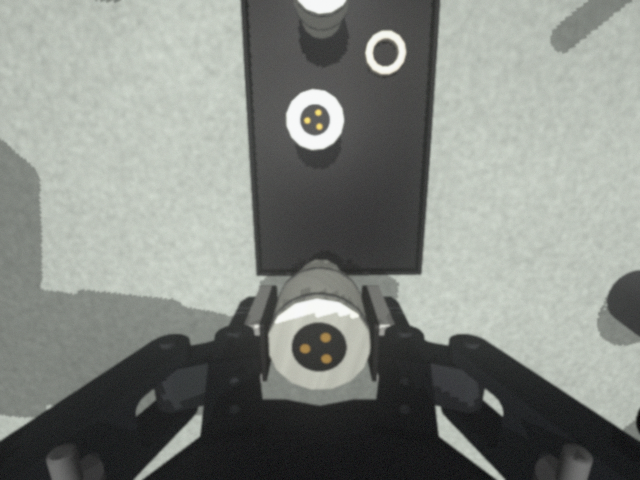

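The coupler is held upright in the pads, with its socket centre at (319,346). Opening and grip force (60 N) are as expected. Next I'll hover beside the nest and look at the bore with the wrist camera.

```bash
python3 - <<'E'
from h import *
im=cv2.imread("pics/w3.png"); s=np.load("s.npy",allow_pickle=True).item(); cm=cam("wrist",s)
m=cv2.inRange(cv2.cvtColor(im,cv2.COLOR_BGR2GRAY),0,95); m[:318]=0;m[376:]=0;m[:,:288]=0;m[:,350:]=0
k=max(cv2.findContours(m,0,1)[0],key=cv2.contourArea); e=cv2.fitEllipse(cv2.convexHull(k)); H=onz(cm,e[0],s["tcp_pos"][2]+.0306); print("socket",e,"tool offs",RT.T@(H-s["tcp_pos"]))
B=np.array([.5418,.1787,.15]); reach(B-.07*X,Q); sleep(.3); s=sense(); im=read_camera("wrist"); np.save("s2.npy",s); cv2.imwrite("pics/w4.png",im); print(s["t"],s["tcp_pos"],proj(cam("wrist",s),[.5418,.1787,.064]))
E
```

```text
socket ((318.73236083984375, 346.5819091796875), (47.3042106628418, 53.16326141357422), 92.66998291015625) tool offs [-0.00128934 -0.00115561 -0.0306    ]
8.45 [0.52120514 0.11115762 0.15003343] [319.95258784 141.31208017]
```

View pics/w4.png

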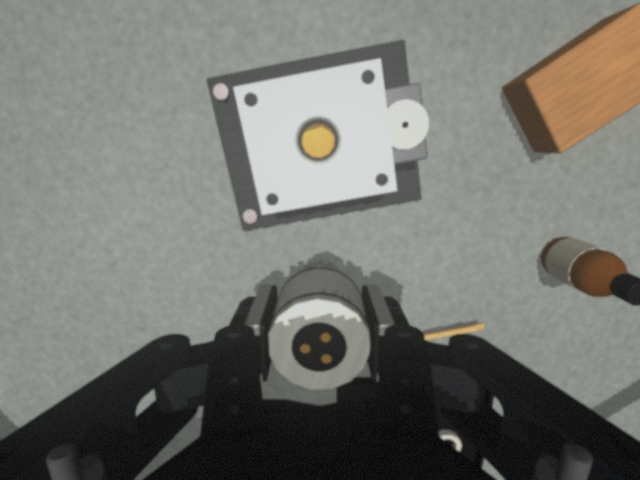

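The wrist view shows the bore centred at about (318,139), predicted (320,141), on a white block. The bottle is well clear. I'll refine the bore with a closer look and then align the tool.

```bash
cat >> h.py <<'E'
def bore(im,near,rad):
    m=cv2.inRange(im,(0,0,0),(175,175,175))|cv2.inRange(cv2.cvtColor(im,cv2.COLOR_BGR2HSV),(10,80,0),(40,255,255))
    w=np.zeros_like(m); cv2.circle(w,tuple(int(round(v)) for v in near),int(rad),255,-1); m&=w
    k=max(cv2.findContours(m,0,1)[0],key=cv2.contourArea); return cv2.fitEllipse(cv2.convexHull(k))
E
python3 - <<'E'
from h import *
off=np.array([-.0013,-.0012])
def look(im,s,near,rad):
    cm=cam("wrist",s); e=bore(im,near,rad); P=onz(cm,e[0],.064); D=np.linalg.norm(onz(cm,np.add(e[0],[e[1][1]/2,0]),.064)-P)*2
    print("bore",np.round(e[0],1),np.round(e[1],1),P.round(4),"dia",D.round(4),"t",s["t"]); return P
s=np.load("s2.npy",allow_pickle=True).item(); P=look(cv2.imread("pics/w4.png"),s,(318,139),33)
movel(np.r_[(P-.065*X)[:2],.112],max_speed=.1); sleep(.3); s=sense(); im=read_camera("wrist"); P2=look(im,s,proj(cam("wrist",s),P),36)
c=bore(im,proj(cam("wrist",s),P),36); cv2.ellipse(im,c,(0,0,255),1); cv2.imwrite("pics/w5.png",im)
T=P2-off[0]*X-off[1]*Y; print("TCP target",T)
movel(np.r_[T[:2],.112],max_speed=.1); sleep(.3); s=sense(); print(s["t"],s["tcp_pos"],s["contact_force"],s["grasp_force"]); np.save("T.npy",T)
cv2.imwrite("pics/w6.png",np.vstack([im[60:260,120:520],read_camera("wrist")[150:350,120:520]]))
E
```

```text
bore [317.5 139. ] [43.7 45.2] [0.5408 0.1805 0.064 ] dia 0.0282 t 8.45
bore [320.4 152. ] [52.3 53.5] [0.5409 0.1806 0.064 ] dia 0.0282 t 9.3333
TCP target [0.54238404 0.18148623 0.064     ]
10.5 [0.54235789 0.18104951 0.11215148] [ 0.4559007   0.42858605 -1.67028143] 60.01088261604309
```

View pics/w6.png

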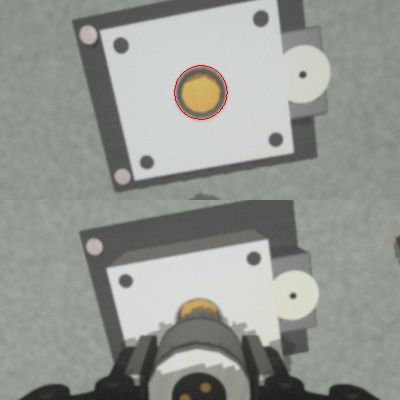

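The fitted bore measures 28.2 mm against 29 mm expected with the chamfer, and the shank lines up laterally with the bore (both near column 199 in the crop). I'll start a guarded descent.

```bash
python3 - <<'E'
from h import *
T=np.load("T.npy")
r=movel([T[0],T[1],.087],max_speed=.03,threshold=5); s=sense(); f=s["contact_force"]; print(r,s["t"],s["tcp_pos"].round(4),f.round(2),s["wrist_torque"].round(3),"tool fx,fy",(f@X).round(2),(f@Y).round(2))
im=read_camera("wrist"); cv2.imwrite("pics/w7.png",im[100:400,120:520])
E
```

```text
False 11.5333 [0.5424 0.1815 0.0871] [-0.94 -0.95 -1.12] [ 0.002  0.08  -0.012] tool fx,fy -1.19 -0.61
```

View pics/w7.png

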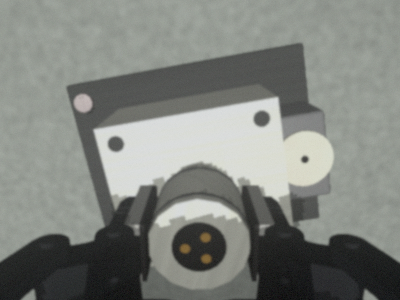

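The shank entered the bore freely, with the foot about 12 mm below the mouth and little side force. Now I'll press down in guarded steps.

```bash
python3 - <<'E'
from h import *
T=np.load("T.npy")
def rep(r):
    s=sense(); print(r,round(s["t"],2),s["tcp_pos"].round(4),s["contact_force"].round(2),round(s["grasp_force"],1),round(s["opening"],3)); return s["contact_force"][2]
for z in (.080,.076,.072): rep(movel([T[0],T[1],z],max_speed=.03,threshold=30))
z=.0715
while z>.066:
    r=movel([T[0],T[1],z],max_speed=.02,threshold=25); sleep(.15); f=rep(r)
    if f>22: break
    z-=.0005
print(z); cv2.imwrite("pics/w8.png",read_camera("wrist")[100:400,120:520]); cv2.imwrite("pics/s8.png",cv2.resize(read_camera("scene")[170:330,340:490],None,fx=3.5,fy=3.5))
E
```

```text
False 11.97 [0.5425 0.1815 0.0802] [-1.35 -1.48  3.85] 60.5 0.424
False 12.25 [0.5425 0.1815 0.0763] [-1.5  -1.76  6.01] 60.9 0.43
False 12.53 [0.5426 0.1815 0.0725] [-1.96 -0.44  6.62] 61.2 0.429
False 12.93 [0.5426 0.1815 0.0723] [-3.2  -1.42  8.91] 61.2 0.426
False 13.33 [0.5426 0.1815 0.0718] [-3.64 -0.63  9.57] 61.2 0.425
False 13.73 [0.5426 0.1816 0.0714] [-2.6  -0.79  9.94] 61.2 0.429
False 14.13 [0.5426 0.1815 0.0709] [-3.07 -0.98 11.  ] 61.2 0.426
False 14.53 [0.5426 0.1816 0.0705] [-3.54 -0.68 10.21] 61.3 0.431
False 14.93 [0.5426 0.1816 0.07  ] [-3.51 -1.87 11.98] 61.3 0.425
False 15.33 [0.5426 0.1816 0.0695] [-3.54 -0.4  12.04] 61.5 0.43
False 15.73 [0.5426 0.1816 0.0695] [-4.89 -1.84 16.08] 62.1 0.429
False 16.13 [0.5426 0.1816 0.0694] [-5.82 -2.03 20.28] 62.6 0.429
False 16.53 [0.5427 0.1816 0.0694] [-7.16 -3.54 24.61] 63.0 0.431
0.06699999999999999
```

View pics/s8.png

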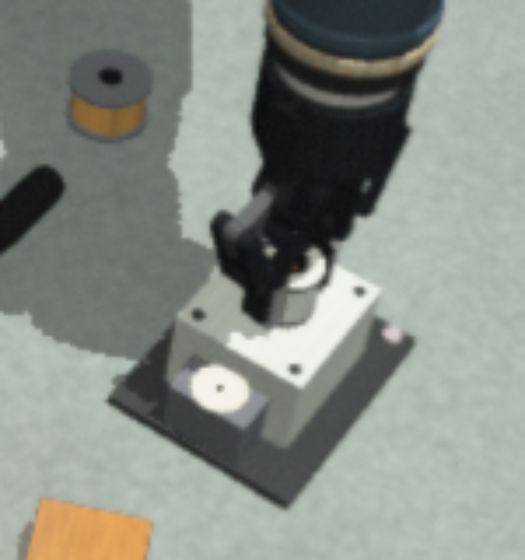

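The hard stop came at TCP z = 0.0694, exactly as predicted. The force is about 24.6 N up, against roughly 12 N from the spring, and the scene view shows the head sitting flush on the block. I'll hand it in while it's still pressing.

```bash
python3 - <<'E'
from h import *
sleep(.3); s=sense(); print(s["tcp_pos"].round(4),s["contact_force"].round(1),s["grasp_force"]); print(finish_job())
E
```

```text
[0.5426 0.1816 0.0694] [-6.9 -2.2 24.9] 63.017510175704956
the job is handed in; nothing more can be done
None
```

I handed in the job with the 24 mm coupler fully home in the nest, still gripped at about 63 N and pressed down with about 25 N. The bottle was untouched and it took about 17 s; no verdict came back.

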